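Show a vase's foot mark to the inspection camera

ROBOT

A 6-joint arm with a two-finger parallel gripper is mounted at the origin on the work surface. World frame = base frame: x ahead of the robot, y to its left, z up, the work surface at z = 0. Lengths are in m, angles in rad, forces in N, time in s.
With the tool pointing down it reaches from about 0.275 to 1 m from the base axis. Payload 8.4 kg.
Tool frame: the origin (TCP) lies midway between the tips of the shut fingers; the grasp point (between the pads) lies 19 mm behind it; x points along the fingers, z is the direction in which the jaws open and shut, and the axes are right-handed (so a half turn about x gives the same grasp; the last joint's range is limited). The gripper opens to 85 mm and grips with 20 to 120 N. Pads are 22 mm wide; open, the fingers measure 114 mm over their backs; the gripper's body (76 mm by 85 mm) begins 54 mm behind the grasp point. The pads swing forward as they close: fully open they stand 13 mm farther back than shut.
Start: joints at [1.102, 0.353, 1.633, -0, 1.155, -0.002], TCP at [0.281, 0.558, 0.231] pointing down, gripper open.
Joint ranges: [-2.63, 2.63], [-0.92, 2.1], [0.06, 2.66], [-1.3, 4.44], [0, 2.69], [-3.02, 3.02]. Speed limits (rad/s): [2.22, 2.22, 2.79, 3.14, 3.14, 3.14].

INTERFACE

Orientations are given as a unit quaternion [x, y, z, w].
In Python, from station import * gives the robot as it stands. The module is installed in compiled form; this text tells all that it offers.
- The arm moves only by the tool drive_tool, never from a script. Its arguments are lists of equal length, an entry for each row: "gripper": the finger opening in mm, from 0 to 85.4; "linear": the shift along the world's x, y, z in units of 40 mm (1.0 is 40 mm), a list of three; "roll": the turn about the world's z in units of 8 degrees (1.0 is 8 degrees). In form: {"gripper": [gripper, ...], "linear": [[x, y, z], ...], "roll": [roll, ...]}. A call has exactly 10 rows; each row shifts and turns the commanded pose from where the row before left it; what a row does not reach is not made up. A row lasts 1/10 s, in which the tool goes at most 50 mm and 8.59 degrees, less where a joint would pass 70% of its speed; a pose out of reach is approached as far as the arm can. A call is refused whole if a number of a shift passes 1 or a number of a turn 1, either way. A call with a gripper value outside its range is refused whole. The fingers move at their own pace and stop on an object; "squeeze" is the grip in N (left out, the last holds). Time passes only in rows, so rows that do not move let the fingers close, or fill a call up. It gives the time, the measured TCP pose, the force and the opening at its end, in the units of the state.
- get_state(): the state, without advancing time (a new reading comes with each control period).
- snapshot(name): name is "side" or "top" or "wrist"; returns a dict with "image" (384x512x3 uint8, blue, green, red), "camera_matrix" (3x3 intrinsics, pixels), "R" (3x3) and "t" (3): a world point X has camera coordinates R X + t; the wrist camera has in their place "tool_from_camera" (4x4, takes a point from camera to tool coordinates, whose origin is the TCP and whose axes are the tool frame's). Camera axes: x right, y down, z forward; pixel columns grow to the right and rows downward; lengths in m; the calibration is good to about 2 mm. A picture is of the moment at which its call begins: read the wrist's pose just before it. There is no depth.
- sign_off(): hands the job in, once; it reports no verdict.
The state is a dict: "time": time; "joint_positions": joint angles; "qvel": joint speeds; "tau": joint torques, N m; "tool_pos": TCP position; "tool_rot": TCP orientation; "contact_force": force on the tool from outside, world axes, zero at the start; "ft_torque": the same for the moment, N m; "finger_gap": finger opening in m.
Only numpy, scipy, OpenCV 4.12 (cv2) and the standard library are available. Lean on these libraries where they do the work, as an engineer would, in place of code of your own. Each camera call takes 0.05 s, during which the arm holds its last target. There are 200 camera calls.

TASK

Draw the plum-glazed vase straight up out of the felt collar on the turntable, then tip it so that its foot squarely faces the lens of the small slanted inspection camera, centred in front of it and about 11 cm away, and finish while still holding it there, raised and steady. It is fragile porcelain: grip it gently (about 20 to 30 N a finger is plenty, more than 45 N a finger is too much) and do not force it against its stand. Do not bump the camera, and leave the other things where they are.

Things in the scene. Friction and masses are not known exactly. Their poses are not given: they have to be found in the camera images.
- vase_mid (a point): Middle (62.5 mm up, on the axis) of the plum-glazed vase standing in the collar on the turntable. Round, 125 mm tall, 0.17 to 0.32 kg. Foot 46 mm wide (49 mm at 26 mm up), belly 68 mm wide at 48 mm up, shoulder ending at 76 mm up; above it a straight round neck, 28 mm thick, from 76 to 125 mm up: grip here. z axis from foot to mouth; alike all round, so turn about z is free.
- vase_foot (a point): Centre of the underside of the same vase (white disc with a blue ring mark). Its z axis runs from foot to mouth; the foot faces along minus z.
- turntable: Fixed lacquered wooden turntable (does not turn), 180 mm across, origin at the centre of its underside on the table. Wooden top 38 mm above the table. On it at the centre a grey felt-lined collar, 68 mm outside and 54 mm inside diameter, its rim 26 mm above the wooden top (64 mm above the table); the vase's foot stands in it on the wooden top.
- scope: Fixed inspection camera on its stand: grey base plate 110 x 90 x 12 mm, short pillar, and a 36 to 42 mm thick cylindrical camera slanting up at 45 degrees. Origin at the table, 10 mm in front of the plate's centre, body x axis pointing away from where the camera looks; the top of its lens end is about 135 mm above the table.
- scope_lens (a point): Centre of the lens face (42 mm across, ringed white), 118 mm above the table. Its z axis is the viewing direction, out of the lens, 45 degrees above level towards the robot's side.
- plaster_rest: White plaster hand rest, 75 x 130 x 46 mm high, loose; origin under its centre. Leave alone.
- cup: Rose-pink cup, 72 mm wide, 60 mm high, loose; origin under its centre. Leave alone.
- penlight: Nickel penlight lying along its x axis, 125 mm long, 17 mm thick, loose; origin on the table under its middle. Leave alone.
- loupe: Small black loupe, 42 mm wide, 30 mm high, loose; origin under its centre. Leave alone.
- bowl: Pale celadon bowl, 96 mm wide, 40 mm high, loose; origin under its centre. Leave alone.
- jar: Small squat blue lidded jar, 62 mm wide, 58 mm high, loose; origin under its centre. Leave alone.
Mind the look-alikes: they are no part of the job. What is shaped like the part that bears vase_mid but orange is not meant. Several things look just like the scope: the one meant starts farthest to the robot's right.

How it is judged:
By the outcome, as a careful person would: the job done as asked, in the order asked, and still so for the second after the job is handed in, while the arm keeps its last pose, push and grip.
It also fails if it takes over 40 s, if anything falls off the work surface, if the arm or the gripper's body presses on something with over 40 N, if the wrist force passes 120 N, or if a joint passes its speed limit or range.

## Working session

There is one attempt and no reset: what is moved stays moved. The work goes in short steps, Python scripts to look and compute and a tool call to move; the robot and the scene stay as the last step left them, time stands still between calls to the robot, and variables do not carry over. Pictures are saved under pics/ and viewed, about 8 in all and at most 12, crops included, and the job is handed in when it is done.

Besides the shell and the picture viewer there is one more tool, called after "Request:" by a JSON object that holds its "api" and its "payload". drive_tool: Moves the arm, as the interface text tells. Its arguments: {"type":"object","properties":{"gripper":{"type":"array","items":{"type":"number"}},"linear":{"type":"array","items":{"type":"array","items":{"type":"number"}}},"roll":{"type":"array","items":{"type":"number"}},"squeeze":{"type":"number"}},"required":["gripper","linear","roll"]}

```bash
mkdir -p pics; cat > h.py <<'E'
from station import *
import numpy as np, cv2
def save(n,f,crop=None,s=1):
    d=snapshot(n); im=d["image"]
    np.savez('pics/'+f+'.npz',**d)
    if crop: a,b,c,e=crop; im=im[b:e,a:c]
    cv2.imwrite('pics/'+f+'.png',cv2.resize(im,None,fx=s,fy=s,interpolation=cv2.INTER_CUBIC)); return d
E
python3 - <<'E'
from h import *
print(get_state())
for n in("side","top"):
    d=save(n,n+"0",s=1.5); print(n,d["camera_matrix"].tolist(),d["R"].tolist(),d["t"], -d["R"].T@d["t"])
E
```

```text
{'time': 0.0, 'joint_positions': array([ 1.10163786e+00,  3.53642311e-01,  1.63414622e+00,  1.65571005e-05,
        1.15523023e+00, -2.34162910e-03]), 'qvel': array([-0.00043554, -0.0013158 , -0.00176404,  0.0011202 , -0.00019835,
        0.00149262]), 'tau': array([ 1.82539161e-04, -6.05255628e+01, -3.42054427e+01, -7.75833132e-05,
        9.64455830e-03, -4.45273224e-05]), 'tool_pos': array([0.28101845, 0.55770705, 0.23056017]), 'tool_rot': array([-0.37105114,  0.6025231 ,  0.37053349,  0.60165763]), 'contact_force': array([-0.43712139, -0.02450701, -0.1305543 ]), 'ft_torque': array([0.0633073 , 0.02962559, 0.0052705 ]), 'finger_gap': 0.08542381783350904}
side [[429.22797913514074, 0.0, 256.51416001201716], [0.0, 429.22797913514074, 195.16906158082762], [0.0, 0.0, 1.0]] [[0.9292820446070595, -0.3685595992049994, 0.024468416474574668], [-0.18754534447036642, -0.5278690077593524, -0.8283604616437512], [0.3182163184665655, 0.7651915658715844, -0.5596608278060724]] [-0.46225732  0.21069706  1.01987521] [ 0.14454174 -0.83954883  0.75662802]
top [[459.918797025113, 0.0, 255.70303572648396], [0.0, 459.918797025113, 191.87785646413982], [0.0, 0.0, 1.0]] [[0.010314025282810182, -0.999944925674877, 0.001940747157670047], [-0.9829225202449777, -0.010495020513666613, -0.18372036833100192], [0.18373061823693637, -1.2707563442178755e-05, -0.9829766323574488]] [0.10881449 0.54756287 1.34686815] [0.28962864 0.11457229 1.42432719]
```

View pics/side0.png

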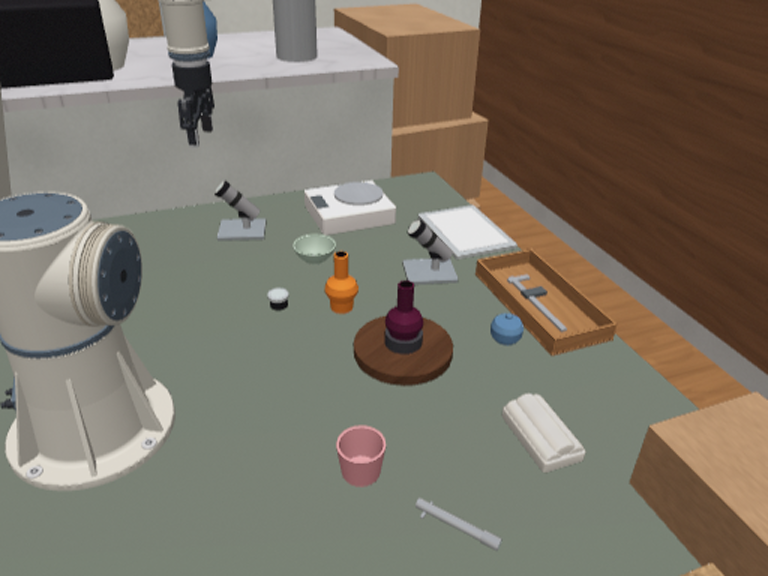

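View pics/top0.png

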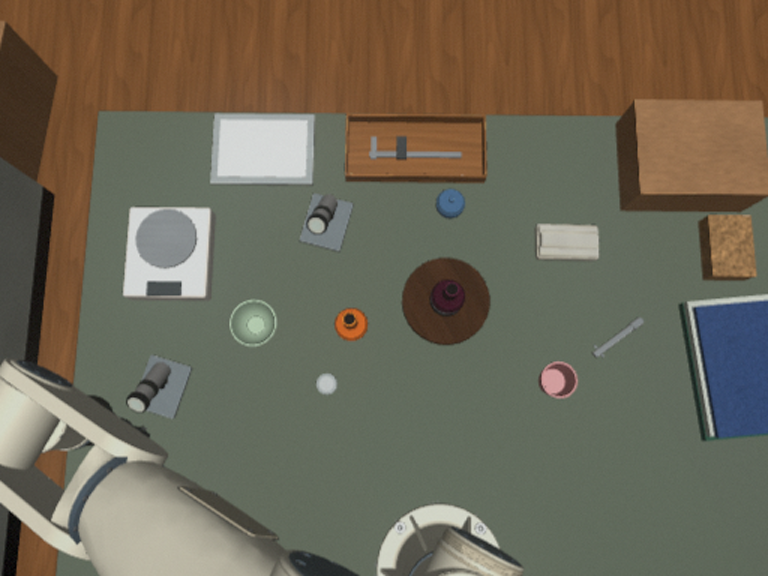

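```bash
cat >> h.py <<'E'
def ray(d,uv):
    K,R,t=d["camera_matrix"],d["R"],d["t"]
    v=R.T@np.linalg.solve(K,[uv[0],uv[1],1.]); return -R.T@t, v/np.linalg.norm(v)
def atz(d,uv,z):
    c,v=ray(d,uv); return c+v*(z-c[2])/v[2]
def tri(ds,uvs):
    A=0;b=0
    for d,u in zip(ds,uvs):
        c,v=ray(d,u);P=np.eye(3)-np.outer(v,v);A=A+P;b=b+P@c
    X=np.linalg.solve(A,b); return X
def proj(d,X):
    p=d["camera_matrix"]@(d["R"]@np.array(X)+d["t"]); return p[:2]/p[2]
E
python3 - <<'E'
from h import *
s=np.load('pics/side0.npz');t=np.load('pics/top0.npz')
print("vase mouth",tri([s,t],[np.array([405,285])/1.5,np.array([451,289])/1.5]))
print("tt centre",atz(t,np.array([446,301])/1.5,.038),atz(s,np.array([403,346])/1.5,.038))
print("lens",tri([s,t],[np.array([415,229])/1.5,np.array([317,225])/1.5]))
print("base",atz(t,np.array([327,222])/1.5,.012),atz(s,np.array([430,270])/1.5,.012))
for c in [(313,195),(353,204),(342,250),(301,240)]: print(atz(t,np.array(c)/1.5,.012))
a=cv2.resize(s["image"][135:270,200:320],None,fx=4,fy=4,interpolation=3)
b=cv2.resize(t["image"][120:240,195:335],None,fx=4,fy=4,interpolation=3)[:, :]
cv2.imwrite('pics/c1.png',b)
cv2.imwrite('pics/c2.png',a)
E
```

```text
vase mouth [ 0.52545682 -0.0113832   0.15845427]
tt centre [ 0.52278558 -0.01294763  0.038     ] [ 0.5213546  -0.02514518  0.038     ]
lens [0.66050852 0.24693616 0.10960796]
base [0.6942788  0.23591444 0.012     ] [0.69403228 0.22803209 0.012     ]
[0.75367509 0.2673266  0.012     ]
[0.73460059 0.18153216 0.012     ]
[0.63361571 0.2028137  0.012     ]
[0.65436141 0.2897513  0.012     ]
```

View pics/c1.png

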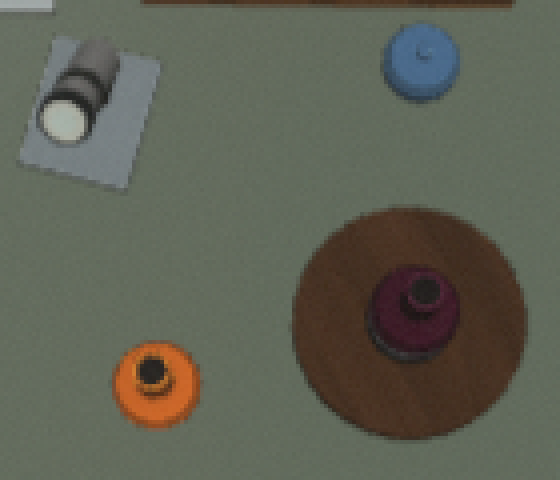

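View pics/c2.png

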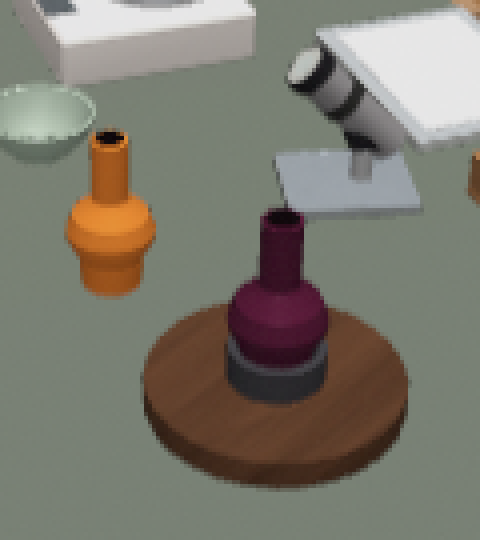

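Request:
{"api": "drive_tool", "payload": {"gripper": [85,85,85,85,85,85,85,85,85,85], "linear": [[0.5,-1,0.3],[0.5,-1,0.3],[0.5,-1,0.3],[0.5,-1,0.3],[0.5,-1,0.3],[0.5,-1,0.3],[0.5,-1,0.3],[0.5,-1,0.3],[0.5,-1,0.3],[0.5,-1,0.3]], "roll": [0,0,0,0,0,0,0,0,0,0]}}

```text
time: 1.1
tool_pos: [0.4816, 0.1563, 0.3517]
tool_rot: [-0.371, 0.602, 0.371, 0.602]
contact_force: [0.7, 1.1, -0.3]
finger_gap: 0.0849
```

```bash
cat >> h.py <<'E'
from scipy.spatial.transform import Rotation as Ro
def st():
    s=get_state(); R=Ro.from_quat(s["tool_rot"]).as_matrix()
    print("t",round(s["time"],2),"p",s["tool_pos"].round(4),"x",R[:,0].round(3),"z",R[:,2].round(3),"q",s["joint_positions"].round(3),"F",s["contact_force"].round(1),"gap",round(s["finger_gap"],4)); return s,R
E
python3 - <<'E'
from h import *
st()
s=np.load('pics/side0.npz');t=np.load('pics/top0.npz')
print("mouth",tri([s,t],[(270.75,189.5),(301.5,192.8)]), "top@.163",atz(t,(301.5,192.8),.163),atz(s,(270.75,189.5),.163))
print("tt",atz(t,(297.4,200.8),.038))
print("lens",tri([s,t],[(276.5,152.25),(211.5,150.5)]),"top@.118",atz(t,(211.5,150.5),.118),atz(s,(276.5,152.25),.118))
C=[atz(t,(195+u/4,120+v/4),.012) for u,v in[(53,38),(161,62),(127,189),(19,163)]]
print(np.array(C),np.mean(C,0)); print([np.degrees(np.arctan2(*(a-b)[1::-1])) for a,b in((C[0],C[3]),(C[1],C[2]))],np.degrees(np.arctan2(*(C[0]-C[1])[1::-1]))-90)
E
```

```text
t 1.1 p [0.4816 0.1563 0.3517] x [-0.  0. -1.] z [ 0.45   0.893 -0.   ] q [ 0.311  0.066  1.728  0.     1.348 -0.793] F [ 0.7  1.1 -0.3] gap 0.0849
mouth [ 0.52545471 -0.0137076   0.16120866] top@.163 [ 0.5241337  -0.01321451  0.163     ] [ 0.52538731 -0.01619716  0.163     ]
tt [ 0.52237466 -0.01314877  0.038     ]
lens [0.65888652 0.24604809 0.11171907] top@.118 [0.65609361 0.24570951 0.118     ] [0.6550207 0.2355603 0.118    ]
[[0.75533211 0.26871015 0.012     ]
 [0.73626139 0.18182923 0.012     ]
 [0.63168171 0.20671654 0.012     ]
 [0.65188556 0.29257113 0.012     ]] [0.69379019 0.23745676 0.012     ]
[np.float64(-12.988674498139744), np.float64(-13.385956643338691)] -12.3803168090095
```

Request:
{"api": "drive_tool", "payload": {"gripper": [85,85,85,85,85,85,85,85,85,85], "linear": [[1,0,0.75],[1,0,0.75],[1,0,0.75],[1,0,0.75],[1,0,0.75],[1,0,0.75],[1,0,0.75],[1,0,0.75],[1,0,0.75],[1,0,0.75]], "roll": [0,0,0,0,0,0,0,0,0,0]}}

```text
time: 2.1
tool_pos: [0.8254, 0.1563, 0.6069]
tool_rot: [-0.373, 0.596, 0.369, 0.608]
contact_force: [2.0, -0.3, 0.0]
finger_gap: 0.0845
```

```bash
python3 -c "
from h import *
st()"
```

```text
t 2.1 p [0.8254 0.1563 0.6069] x [ 0.018  0.004 -1.   ] z [0.45  0.893 0.011] q [ 0.185  0.812  0.081  0.     2.23  -0.919] F [ 2.  -0.3  0. ] gap 0.0845
```

Request:
{"api": "drive_tool", "payload": {"gripper": [85,85,85,85,85,85,85,85,85,85], "linear": [[1,0,0.75],[1,0,0.75],[1,0,0.75],[1,0,0.75],[1,0,0.75],[1,0,0.75],[1,0,0.75],[1,0,0.75],[1,0,0.75],[1,0,0.75]], "roll": [0,0,0,0,0,0,0,0,0,0]}}

```text
time: 3.1
tool_pos: [0.9213, 0.1111, 0.6534]
tool_rot: [-0.412, 0.483, 0.318, 0.704]
contact_force: [0.6, 0.9, -0.3]
finger_gap: 0.0851
```

```bash
python3 -c "
from h import *
st()"
```

```text
t 3.1 p [0.9213 0.1111 0.6534] x [ 0.331  0.05  -0.942] z [0.418 0.888 0.194] q [ 0.114  0.79   0.059  0.013  1.951 -0.983] F [ 0.6  0.9 -0.3] gap 0.0851
```

Request:
{"api": "drive_tool", "payload": {"gripper": [85,85,85,85,85,85,85,85,85,85], "linear": [[-0.7,0,-0.5],[-0.7,0,-0.5],[-0.7,0,-0.5],[-0.7,0,-0.5],[-0.7,0,-0.5],[-0.7,0,-0.5],[-0.7,0,-0.5],[0,0,0],[0,0,0],[0,0,0]], "roll": [-1,-1,-1,-1,-1,-1,-1,-1,-1,-1]}}

```text
time: 4.1
tool_pos: [0.7474, 0.1127, 0.5299]
tool_rot: [-0.03, 0.634, -0.175, 0.753]
contact_force: [0.2, 0.0, 0.1]
finger_gap: 0.085
```

```bash
python3 -c "
from h import *
st()"
```

```text
t 4.1 p [0.7474 0.1127 0.5299] x [ 0.135 -0.301 -0.944] z [ 0.965 -0.177  0.195] q [ 0.297  0.431  0.934 -0.338  1.723  0.444] F [0.2 0.  0.1] gap 0.085
```

Request:
{"api": "drive_tool", "payload": {"gripper": [85,85,85,85,85,85,85,85,85,85], "linear": [[0,0,0],[0,0,0],[0,0,0],[0,0,0],[0,0,0],[0,0,0],[0,0,0],[0,0,0],[0,0,0],[0,0,0]], "roll": [-1,-1,-1,-1,-1,-1,-1,-1,-1,-1]}}

```text
time: 5.1
tool_pos: [0.7481, 0.1126, 0.529]
tool_rot: [-0.385, -0.505, 0.617, -0.464]
contact_force: [-0.0, 0.6, 0.7]
finger_gap: 0.0849
```

Request:
{"api": "drive_tool", "payload": {"gripper": [85,85,85,85,85,85,85,85,85,85], "linear": [[0,0,0],[0,0,0],[0,0,0],[1,0.15,0.7],[1,0.15,0.7],[1,0.15,0.7],[1,0.15,0.7],[1,0.15,0.7],[1,0.15,0.7],[1,0.15,0.7]], "roll": [-1,-1,-1,0,0,0,0,0,0,0]}}

```text
time: 6.1
tool_pos: [0.6919, 0.1045, 0.6232]
tool_rot: [-0.438, -0.428, 0.729, -0.306]
contact_force: [-0.7, -0.1, -1.0]
finger_gap: 0.0849
```

```bash
python3 -c "
from h import *
st()"
```

```text
t 6.1 p [0.6919 0.1045 0.6232] x [-0.429 -0.072 -0.9  ] z [-0.377 -0.892  0.251] q [ 0.151  0.844  0.059 -0.015  2.689  2.158] F [-0.7 -0.1 -1. ] gap 0.0849
```

Request:
{"api": "drive_tool", "payload": {"gripper": [85,85,85,85,85,85,85,85,85,85], "linear": [[-0.5,0,-1],[0.2,0,-1],[0.5,0,-1],[0.5,0,-1],[0.5,0,-1],[0.5,0,-1],[1,0.15,0],[1,0.15,0],[1,0.15,0],[1,0.15,0]], "roll": [0,0,0,0,0,0,0,0,0,0]}}

```text
time: 7.1
tool_pos: [0.7461, 0.1044, 0.4677]
tool_rot: [-0.354, -0.447, 0.778, -0.264]
contact_force: [-0.7, -0.3, 3.2]
finger_gap: 0.0851
```

```bash
python3 -c "
from h import *
st()"
```

```text
t 7.1 p [0.7461 0.1044 0.4677] x [-0.61  -0.094 -0.787] z [-0.315 -0.882  0.35 ] q [ 0.141  1.058  0.058 -0.018  2.69   2.148] F [-0.7 -0.3  3.2] gap 0.0851
```

```bash
cat > k.py <<'E'
import numpy as np
from scipy.optimize import least_squares
D=[(.28102,.55771,.23056,.35364,1.63415,1.15523),(.4816,.1563,.3517,.066,1.728,1.348),(.8254,.1563,.6069,.812,.081,2.23),(.9213,.1111,.6534,.79,.059,1.951),(.6919,.1045,.6232,.844,.059,2.689),(.7461,.1044,.4677,1.058,.058,2.69)]
def fk(p,q2,q3,q5):
    a,h,L1,L2,L3,o=p
    S=q2+q3+q5
    return np.array([a+L1*np.sin(q2)+L2*np.sin(q2+q3)+o*np.cos(q2+q3)+L3*np.sin(S), h+L1*np.cos(q2)+L2*np.cos(q2+q3)-o*np.sin(q2+q3)+L3*np.cos(S)])
f=lambda p:np.concatenate([fk(p,*d[3:])-[np.hypot(*d[:2]),d[2]] for d in D])
r=least_squares(f,[0,.35,.45,.45,.25,0])
P=r.x
def ik(r_,z,S):
    g=lambda q:fk(P,q[0],q[1],S-q[0]-q[1])-[r_,z]
    s=least_squares(g,[.5,1.2],bounds=([-.92,.06],[2.1,2.66])); return s.x.round(3),round(S-s.x.sum(),3),np.abs(s.fun).max().round(4)
if __name__=="__main__":
    print(P.round(4),np.abs(r.fun).max())
    for r_ in(.45,.55,.65,.75,.85,.95):
        for z in (.2,.3,.4): print(r_,z,ik(r_,z,3.806))
E
python3 k.py
```

```text
[1.000e-04 2.942e-01 5.678e-01 4.942e-01 3.426e-01 5.860e-02] 0.00028942108885110507
0.45 0.2 (array([0.514, 1.635]), np.float64(1.657), np.float64(0.0))
0.45 0.3 (array([0.413, 1.554]), np.float64(1.839), np.float64(0.0))
0.45 0.4 (array([0.341, 1.439]), np.float64(2.027), np.float64(0.0))
0.55 0.2 (array([0.655, 1.382]), np.float64(1.769), np.float64(0.0))
0.55 0.3 (array([0.57 , 1.302]), np.float64(1.934), np.float64(0.0))
0.55 0.4 (array([0.512, 1.184]), np.float64(2.11), np.float64(0.0))
0.65 0.2 (array([0.813, 1.087]), np.float64(1.906), np.float64(0.0))
0.65 0.3 (array([0.743, 1.   ]), np.float64(2.063), np.float64(0.0))
0.65 0.4 (array([0.702, 0.867]), np.float64(2.236), np.float64(0.0))
0.75 0.2 (array([1.007, 0.705]), np.float64(2.094), np.float64(0.0))
0.75 0.3 (array([0.962, 0.59 ]), np.float64(2.254), np.float64(0.0))
0.75 0.4 (array([0.963, 0.387]), np.float64(2.456), np.float64(0.0))
0.85 0.2 (array([1.324, 0.06 ]), np.float64(2.422), np.float64(0.014))
0.85 0.3 (array([1.234, 0.06 ]), np.float64(2.512), np.float64(0.0339))
0.85 0.4 (array([1.148, 0.06 ]), np.float64(2.598), np.float64(0.0606))
0.95 0.2 (array([1.338, 0.06 ]), np.float64(2.408), np.float64(0.1117))
0.95 0.3 (array([1.255, 0.06 ]), np.float64(2.491), np.float64(0.1285))
0.95 0.4 (array([1.175, 0.06 ]), np.float64(2.571), np.float64(0.1513))
```

Request:
{"api": "drive_tool", "payload": {"gripper": [85,85,85,85,85,85,85,85,85,85], "linear": [[-1,0,-0.7],[-1,0,-0.7],[-1,0,-0.7],[0.2,0,-1],[0.5,0,-1],[1,0.15,0],[1,0.15,0],[1,0.15,0],[1,0.15,0],[1,0.15,0]], "roll": [0,0,0,0,0,0,0,0,0,0]}}

```text
time: 8.1
tool_pos: [0.7604, 0.1132, 0.3812]
tool_rot: [-0.309, -0.454, 0.8, -0.242]
contact_force: [-0.4, 0.2, 0.9]
finger_gap: 0.0853
```

```bash
python3 -c "
from h import *
st()"
```

```text
t 8.1 p [0.7604 0.1132 0.3812] x [-0.691 -0.106 -0.715] z [-0.275 -0.876  0.396] q [ 0.148  1.17   0.058 -0.008  2.687  2.162] F [-0.4  0.2  0.9] gap 0.0853
```

Request:
{"api": "drive_tool", "payload": {"gripper": [85,85,85,85,85,85,85,85,85,85], "linear": [[-1,-0.1,0],[-1,-0.1,0],[-1,-0.1,0],[-1,-0.1,0],[-1,-0.1,0],[-1,-0.1,0],[0,0,0],[0,0,0],[0,0,0],[0,0,0]], "roll": [0,0,0,0,0,0,0,0,0,0]}}

```text
time: 9.1
tool_pos: [0.564, 0.0938, 0.3853]
tool_rot: [-0.31, -0.454, 0.799, -0.243]
contact_force: [0.4, -0.5, -1.1]
finger_gap: 0.0851
```

```bash
python3 -c "
from h import *
st()"
```

```text
t 9.1 p [0.564  0.0938 0.3853] x [-0.691 -0.107 -0.715] z [-0.275 -0.876  0.396] q [0.16  0.619 1.09  0.006 2.206 2.181] F [ 0.4 -0.5 -1.1] gap 0.0851
```

```bash
cat > sim.py <<'E'
import numpy as np
from k import fk,P,ik
from scipy.optimize import lsq_linear,least_squares
lo=np.array([-.92,.06,0]);hi=np.array([2.1,2.66,2.69]);v=.07*np.array([2.22,2.79,3.14])
def F(q): return np.append(fk(P,*q),q.sum())
def J(q):
    return np.array([(F(q+d)-F(q-d))/2e-5 for d in 1e-5*np.eye(3)]).T
def dls(wo,lam,N):
    def s(q,T):
        q=q.copy()
        for _ in range(N):
            W=np.diag([1,1,wo]);A=W@J(q);e=W@(T-F(q))
            q=np.clip(q+A.T@np.linalg.solve(A@A.T+lam**2*np.eye(3),e),lo,hi)
        return q
    return s
def opt(wo):
    def s(q,T):
        return least_squares(lambda x:np.array([1,1,wo])*(F(x)-T),np.clip(q,lo+1e-6,hi-1e-6),bounds=(lo,hi)).x
    return s
def run(sol,q,rows,rebase='fk',scale=True):
    q=np.array(q,float);T=F(q)
    for d in rows:
        d=np.array(d)*.04; n=np.linalg.norm(d); d=d*min(1,.05/n) if n else d
        T=(F(q) if rebase=='fk' else T)+np.append(d,0)
        dq=sol(q,T)-q
        m=np.max(np.abs(dq)/v)
        if m>1: dq=dq/m if scale else np.clip(dq,-v,v)
        q=np.clip(q+dq,lo,hi)
    return q
q5=np.r_[ik(.757,.529,3.48)[0],ik(.757,.529,3.48)[1]]
cases=[("c2",[.066,1.728,1.348],[(.97,.75)]*10,(.812,.081,2.23)),
("c3",[.812,.081,2.23],[(.99,.75)]*10,(.79,.059,1.951)),
("c6",q5,[(1.01,.7)]*7,(.844,.059,2.689)),
("c7",[.844,.059,2.689],[(-.5,-1),(.2,-1)]+[(.5,-1)]*4+[(1.01,0)]*4,(1.058,.058,2.69)),
("c8",[1.058,.058,2.69],[(-1,-.7)]*3+[(.2,-1),(.5,-1)]+[(1.01,0)]*5,(1.17,.058,2.687)),
("c9",[1.17,.058,2.687],[(-1,0)]*6,(.619,1.09,2.206))]
if __name__=="__main__":
    S={}
    for wo in(.1,.3,1):
        S['opt%g'%wo]=opt(wo)
        for lam in(.01,.05,.2):
            for N in(1,5,50): S['dls%g_%g_%d'%(wo,lam,N)]=dls(wo,lam,N)
    for n,s in S.items():
      for sc in(True,False):
        E=[np.abs(run(s,q,r,scale=sc)-o).max() for _,q,r,o in cases]
        print(n,sc,np.round(E,2),round(sum(E),2))
E
python3 sim.py | sort -k9 -n | awk '{print $NF,$0}' | sort -n | head -12
```

```text
0.86 opt1 True [0.01 0.17 0.23 0.29 0.16 0.  ] 0.86
1.07 dls1_0.2_50 True [0.03 0.53 0.18 0.23 0.1  0.  ] 1.07
1.12 dls1_0.2_5 True [0.02 0.52 0.17 0.24 0.13 0.04] 1.12
1.26 dls1_0.2_5 False [0.06 0.52 0.19 0.24 0.21 0.04] 1.26
1.3 opt1 False [0.21 0.17 0.15 0.32 0.34 0.12] 1.3
1.32 dls0.3_0.2_50 True [0.02 0.28 0.44 0.36 0.22 0.  ] 1.32
1.6 dls0.1_0.05_50 True [0.03 0.45 0.51 0.38 0.24 0.  ] 1.6
1.65 dls0.3_0.2_5 True [0.2  0.28 0.48 0.37 0.22 0.11] 1.65
1.65 dls1_0.2_50 False [0.23 0.53 0.22 0.27 0.29 0.12] 1.65
1.68 dls0.1_0.05_5 True [0.07 0.44 0.52 0.4  0.26 0.01] 1.68
1.68 dls0.3_0.2_5 False [0.2  0.28 0.48 0.37 0.26 0.11] 1.68
1.69 dls1_0.01_5 False [0.31 0.63 0.2  0.27 0.17 0.12] 1.69
```

```bash
cat > s2.py <<'E'
from sim import *
S={}
for wo in(.2,.5,1,2,4):
    S['opt%g'%wo]=opt(wo)
for wo in (.3,.5,1,2,4):
  for lam in (.1,.3,.5,1):
    for N in(1,3,10,30,100): S['dls%g_%g_%d'%(wo,lam,N)]=dls(wo,lam,N)
out=[]
for n,s in S.items():
  for rb in('fk','T'):
    Q=[run(s,q,r,rebase=rb) for _,q,r,o in cases[1:5]]
    E=[np.abs(a-c[3]).max() for a,c in zip(Q,cases[1:5])]
    out.append((sum(E),n,rb,np.round(E,2),[x.round(2).tolist() for x in Q]))
out.sort(key=lambda a:a[0])
for o in out[:8]: print(o)
print([o for o in out if o[1]=='opt1'])
E
python3 s2.py
```

```text
(np.float64(0.720257875237858), 'dls0.3_1_1', 'fk', array([0.17, 0.41, 0.09, 0.06]), [[0.77, 0.06, 2.12], [0.74, 0.29, 2.28], [0.97, 0.07, 2.61], [1.13, 0.06, 2.63]])
(np.float64(0.7290555069526846), 'dls0.5_1_1', 'fk', array([0.19, 0.39, 0.09, 0.05]), [[0.78, 0.06, 2.14], [0.75, 0.3, 2.3], [0.97, 0.07, 2.61], [1.13, 0.06, 2.63]])
(np.float64(0.7503878456004256), 'dls1_1_1', 'fk', array([0.24, 0.36, 0.1 , 0.05]), [[0.8, 0.06, 2.19], [0.77, 0.32, 2.33], [0.96, 0.06, 2.59], [1.13, 0.06, 2.63]])
(np.float64(0.7714822954338696), 'dls2_1_1', 'fk', array([0.27, 0.34, 0.1 , 0.06]), [[0.82, 0.06, 2.22], [0.78, 0.34, 2.35], [0.96, 0.06, 2.59], [1.12, 0.06, 2.63]])
(np.float64(0.7795591780666671), 'dls4_1_1', 'fk', array([0.28, 0.34, 0.11, 0.06]), [[0.82, 0.06, 2.23], [0.78, 0.34, 2.35], [0.96, 0.06, 2.58], [1.12, 0.06, 2.63]])
(np.float64(0.8129365834408995), 'dls0.5_0.3_100', 'fk', array([0.05, 0.27, 0.31, 0.18]), [[0.84, 0.06, 1.98], [0.91, 0.06, 2.42], [1.12, 0.06, 2.38], [1.21, 0.06, 2.51]])
(np.float64(0.820474235315195), 'dls0.5_0.3_30', 'fk', array([0.05, 0.27, 0.31, 0.18]), [[0.84, 0.06, 1.98], [0.91, 0.06, 2.42], [1.12, 0.06, 2.38], [1.21, 0.06, 2.51]])
(np.float64(0.8210297309007168), 'dls0.3_0.5_1', 'fk', array([0.02, 0.49, 0.18, 0.13]), [[0.79, 0.06, 1.97], [0.76, 0.18, 2.2], [1.06, 0.06, 2.51], [1.18, 0.06, 2.55]])
[(np.float64(0.8509550798846788), 'opt1', 'fk', array([0.17, 0.23, 0.29, 0.16]), [[0.81, 0.06, 2.12], [0.89, 0.06, 2.46], [1.11, 0.06, 2.4], [1.2, 0.06, 2.52]]), (np.float64(0.8877154051330405), 'opt1', 'T', array([0.17, 0.23, 0.31, 0.18]), [[0.81, 0.06, 2.12], [0.9, 0.06, 2.46], [1.13, 0.06, 2.38], [1.23, 0.06, 2.5]])]
```

```bash
cat > s3.py <<'E'
from sim import *
q0=[.619,1.09,2.206]
for n,s in (('opt.3',opt(.3)),('opt1',opt(1)),('opt4',opt(4)),('d1',dls(1,.05,5)),('d2',dls(.5,.3,30))):
  for rows in ([(-.3,1)]*10,[(-.3,1)]*16,[(-.3,1)]*20,[(-.5,1)]*10+[(0,1)]*8):
    q=run(s,q0,rows); print(n,len(rows),q.round(2),F(q).round(3))
E
python3 s3.py
```

```text
opt.3 10 [0.31 0.77 2.69] [0.435 0.74  3.766]
opt.3 16 [0.11 0.6  2.69] [0.342 0.864 3.4  ]
opt.3 20 [0.04 0.42 2.69] [0.289 0.938 3.142]
opt.3 18 [0.11 0.47 2.69] [0.341 0.899 3.274]
opt1 10 [0.31 0.89 2.69] [0.423 0.707 3.892]
opt1 16 [0.1  1.04 2.69] [0.314 0.746 3.837]
opt1 20 [0.   1.11 2.69] [0.26  0.759 3.798]
opt1 18 [0.1  1.02 2.69] [0.317 0.75  3.819]
opt4 10 [0.31 0.91 2.69] [0.421 0.702 3.913]
opt4 16 [0.11 1.11 2.69] [0.309 0.727 3.91 ]
opt4 20 [0.01 1.21 2.69] [0.253 0.731 3.907]
opt4 18 [0.11 1.11 2.69] [0.311 0.727 3.909]
d1 10 [0.45 0.52 2.69] [0.52  0.736 3.668]
d1 16 [0.74 0.06 2.69] [0.66  0.695 3.488]
d1 20 [0.83 0.06 2.69] [0.694 0.633 3.579]
d1 18 [0.85 0.06 2.69] [0.701 0.62  3.598]
d2 10 [0.38 0.68 2.69] [0.474 0.73  3.754]
d2 16 [0.33 0.35 2.69] [0.462 0.846 3.368]
d2 20 [0.31 0.13 2.69] [0.439 0.917 3.125]
d2 18 [0.37 0.17 2.69] [0.478 0.877 3.228]
```

```bash
cat > s4.py <<'E'
from sim import *
out=[]
def dls2(wo,lam,N,mx):
    def s(q,T):
        q=q.copy()
        for _ in range(N):
            W=np.diag([1,1,wo]);A=W@J(q);e=W@(T-F(q))
            d=A.T@np.linalg.solve(A@A.T+lam**2*np.eye(3),e)
            m=np.abs(d).max()
            if mx and m>mx: d*=mx/m
            q=np.clip(q+d,lo,hi)
        return q
    return s
for wo in(.1,.2,.3,.5,1):
 for lam in(.003,.02,.05,.1,.2):
  for N in(1,2,4,8,20):
   for mx in (0,.05,.2):
    s=dls2(wo,lam,N,mx)
    for sc in(True,False):
     Q=[run(s,q,r,scale=sc) for _,q,r,o in cases[1:5]]
     E=[np.abs(a-c[3]).max() for a,c in zip(Q,cases[1:5])]
     out.append((sum(E),wo,lam,N,mx,sc,np.round(E,2),[x.round(2).tolist() for x in Q]))
out.sort(key=lambda a:a[0])
for o in out[:8]: print(o)
print([c[3] for c in cases[1:5]])
E
time python3 s4.py
```

```text
(np.float64(0.7920247257046076), 0.5, 0.2, 20, 0, True, array([0.2 , 0.16, 0.28, 0.15]), [[0.93, 0.06, 2.15], [0.98, 0.06, 2.53], [1.14, 0.06, 2.41], [1.24, 0.06, 2.54]])
(np.float64(0.7920247257046076), 0.5, 0.2, 20, 0.2, True, array([0.2 , 0.16, 0.28, 0.15]), [[0.93, 0.06, 2.15], [0.98, 0.06, 2.53], [1.14, 0.06, 2.41], [1.24, 0.06, 2.54]])
(np.float64(0.7921552133009051), 0.5, 0.2, 20, 0.05, True, array([0.2 , 0.16, 0.28, 0.15]), [[0.93, 0.06, 2.15], [0.98, 0.06, 2.53], [1.14, 0.06, 2.41], [1.24, 0.06, 2.54]])
(np.float64(0.8170007616034676), 0.5, 0.2, 8, 0, True, array([0.2 , 0.18, 0.28, 0.15]), [[0.93, 0.06, 2.15], [0.97, 0.06, 2.51], [1.15, 0.06, 2.41], [1.24, 0.06, 2.53]])
(np.float64(0.8170007616034676), 0.5, 0.2, 8, 0.2, True, array([0.2 , 0.18, 0.28, 0.15]), [[0.93, 0.06, 2.15], [0.97, 0.06, 2.51], [1.15, 0.06, 2.41], [1.24, 0.06, 2.53]])
(np.float64(0.819217086141744), 0.5, 0.2, 8, 0.05, True, array([0.2 , 0.18, 0.28, 0.16]), [[0.93, 0.06, 2.15], [0.97, 0.06, 2.51], [1.15, 0.06, 2.41], [1.24, 0.06, 2.53]])
(np.float64(0.8490452239253634), 0.5, 0.2, 4, 0, True, array([0.2 , 0.2 , 0.29, 0.16]), [[0.93, 0.06, 2.15], [0.97, 0.06, 2.49], [1.15, 0.06, 2.4], [1.24, 0.06, 2.53]])
(np.float64(0.8490452239253634), 0.5, 0.2, 4, 0.2, True, array([0.2 , 0.2 , 0.29, 0.16]), [[0.93, 0.06, 2.15], [0.97, 0.06, 2.49], [1.15, 0.06, 2.4], [1.24, 0.06, 2.53]])
[(0.79, 0.059, 1.951), (0.844, 0.059, 2.689), (1.058, 0.058, 2.69), (1.17, 0.058, 2.687)]
real	1m11.596s
user	1m11.597s
sys	0m0.108s
```

Request:
{"api": "drive_tool", "payload": {"gripper": [85,85,85,85,85,85,85,85,85,85], "linear": [[-0.4,-0.07,1],[-0.4,-0.07,1],[-0.4,-0.07,1],[-0.4,-0.07,1],[-0.4,-0.07,1],[-0.4,-0.07,1],[-0.4,-0.07,1],[-0.4,-0.07,1],[-0.4,-0.07,1],[-0.4,-0.07,1]], "roll": [0,0,0,0,0,0,0,0,0,0]}}

```text
time: 10.1
tool_pos: [0.3864, 0.0633, 0.7241]
tool_rot: [-0.331, -0.451, 0.79, -0.252]
contact_force: [0.8, -0.4, 0.9]
finger_gap: 0.0848
```

```bash
python3 -c "
from h import *
st()"
```

```text
t 10.1 p [0.3864 0.0633 0.7241] x [-0.654 -0.1   -0.75 ] z [-0.294 -0.879  0.374] q [0.156 0.248 0.927 0.006 2.689 2.181] F [ 0.8 -0.4  0.9] gap 0.0848
```

Request:
{"api": "drive_tool", "payload": {"gripper": [85,85,85,85,85,85,85,85,85,85], "linear": [[-0.1,-0.02,1],[-0.1,-0.02,1],[-0.1,-0.02,1],[-0.1,-0.02,1],[-0.1,-0.02,1],[-0.1,-0.02,1],[-0.1,-0.02,1],[-0.1,-0.02,1],[-0.1,-0.02,1],[-0.1,-0.02,1]], "roll": [0,0,0,0,0,0,0,0,0,0]}}

```text
time: 11.1
tool_pos: [0.3064, 0.0505, 0.8065]
tool_rot: [-0.431, -0.432, 0.734, -0.299]
contact_force: [0.5, 0.1, -1.2]
finger_gap: 0.085
```

```bash
python3 -c "
from h import *
st()"
```

```text
t 11.1 p [0.3064 0.0505 0.8065] x [-0.45  -0.067 -0.89 ] z [-0.374 -0.891  0.256] q [0.155 0.064 0.861 0.008 2.689 2.182] F [ 0.5  0.1 -1.2] gap 0.085
```

Request:
{"api": "drive_tool", "payload": {"gripper": [85,85,85,85,85,85,85,85,85,85], "linear": [[0.2,0.03,1],[0.2,0.03,1],[0.2,0.03,1],[0.2,0.03,1],[0.2,0.03,1],[0.2,0.03,1],[0.2,0.03,1],[0.2,0.03,1],[0.2,0.03,1],[0.2,0.03,1]], "roll": [0,0,0,0,0,0,0,0,0,0]}}

```text
time: 12.1
tool_pos: [0.3551, 0.0598, 0.8741]
tool_rot: [-0.528, -0.405, 0.664, -0.341]
contact_force: [0.6, -0.3, -0.6]
finger_gap: 0.085
```

```bash
python3 -c "
from h import *
st()"
```

```text
t 12.1 p [0.3551 0.0598 0.8741] x [-0.21  -0.026 -0.977] z [-0.424 -0.898  0.114] q [0.156 0.144 0.521 0.017 2.689 2.192] F [ 0.6 -0.3 -0.6] gap 0.085
```

Request:
{"api": "drive_tool", "payload": {"gripper": [85,85,85,85,85,85,85,85,85,85], "linear": [[0.2,0.03,1],[0.2,0.03,1],[0.2,0.03,1],[0.2,0.03,1],[0.2,0.03,1],[0.2,0.03,1],[0.2,0.03,1],[0.2,0.03,1],[0,0,-1],[0,0,-1]], "roll": [0,0,0,0,0,0,0,0,0,0]}}

```text
time: 13.1
tool_pos: [0.377, 0.0645, 0.8587]
tool_rot: [-0.598, -0.38, 0.601, -0.37]
contact_force: [1.3, 0.3, 0.9]
finger_gap: 0.0849
```

```bash
python3 -c "
from h import *
st()"
```

```text
t 13.1 p [0.377  0.0645 0.8587] x [-0.012  0.01  -1.   ] z [-0.437 -0.899 -0.004] q [0.155 0.039 0.663 0.018 2.45  2.193] F [1.3 0.3 0.9] gap 0.0849
```

Request:
{"api": "drive_tool", "payload": {"gripper": [60,60,60,60,60,60,60,60,60,60], "linear": [[0.25,-0.13,-1],[0.25,-0.13,-1],[0.25,-0.13,-1],[0.25,-0.13,-1],[0.25,-0.13,-1],[0.25,-0.13,-1],[0.25,-0.13,-1],[0.25,-0.13,-1],[0.25,-0.13,-1],[0.25,-0.13,-1]], "roll": [1,1,1,1,1,1,1,1,1,1]}}

```text
time: 14.1
tool_pos: [0.4767, 0.0123, 0.457]
tool_rot: [0.21, 0.675, -0.223, 0.671]
contact_force: [-0.1, -0.6, -0.9]
finger_gap: 0.06
```

```bash
python3 -c "
from h import *
st()"
```

```text
t 14.1 p [0.4767 0.0123 0.457 ] x [-0.011 -0.016 -1.   ] z [ 0.813 -0.582  0.   ] q [ 0.034 -0.023  1.602 -0.016  1.575  0.655] F [-0.1 -0.6 -0.9] gap 0.06
```

Request:
{"api": "drive_tool", "payload": {"gripper": [60,60,60,60,60,60,60,60,60,60], "linear": [[0.23,-0.13,-1],[0.23,-0.13,-1],[0.23,-0.13,-1],[0.23,-0.13,-1],[0.23,-0.13,-1],[0,0,-0.7],[0,0,-0.7],[0,0,0],[0,0,0],[0,0,0]], "roll": [1,1,1,1,0.45,0,0,0,0,0]}}

```text
time: 15.1
tool_pos: [0.5237, -0.0135, 0.204]
tool_rot: [-0.005, 0.706, -0.009, 0.708]
contact_force: [0.2, 0.1, 0.6]
finger_gap: 0.0603
```

```bash
python3 - <<'E'
from h import *
s,R=st()
d=save("wrist","w1")
M=d["tool_from_camera"]
print(M.round(3).tolist())
def pj(X):
    c=np.linalg.inv(M)@np.append(R.T@(np.array(X)-s["tool_pos"]),1); p=d["camera_matrix"]@c[:3]; return p[:2]/p[2]
im=d["image"].copy()
for X in ([.5235,-.0135,.163],[.5235,-.0135,.114]): 
    p=pj(X);print(p);cv2.drawMarker(im,tuple(int(round(v)) for v in p),(0,255,0),0,12,1)
cv2.imwrite('pics/w1.png',im)
E
```

```text
t 15.1 p [ 0.5237 -0.0135  0.204 ] x [ 0.002 -0.02  -1.   ] z [ 1.    -0.006  0.002] q [-0.015  0.225  1.878 -0.023  1.036  0.002] F [0.2 0.1 0.6] gap 0.0603
[[-0.0, -0.305, 0.952, -0.141], [-0.0, -0.952, -0.305, 0.078], [1.0, -0.0, -0.0, 0.0], [0.0, 0.0, 0.0, 1.0]]
[252.87274359 215.68554151]
[252.84735659 192.28602166]
```

View pics/w1.png

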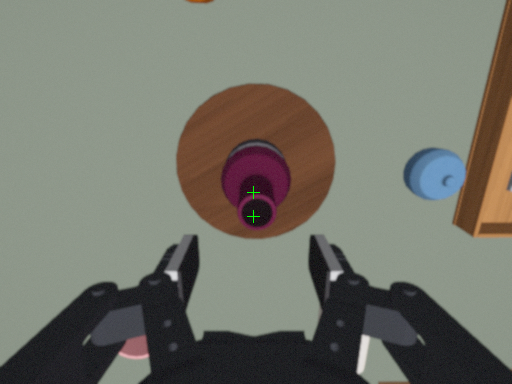

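Request:
{"api": "drive_tool", "payload": {"gripper": [60,60,60,60,20,20,20,20,20,20], "linear": [[0.06,0.075,-0.7],[0,0,-0.7],[0,0,-0.7],[0,0,0],[0,0,0],[0,0,0],[0,0,0],[0,0,0],[0,0,0],[0,0,0]], "roll": [0,0,0,0,0,0,0,0,0,0], "squeeze": 27}}

```text
time: 16.15
tool_pos: [0.5262, -0.0105, 0.1201]
tool_rot: [-0.005, 0.706, -0.009, 0.708]
contact_force: [-1.1, -1.0, 7.8]
finger_gap: 0.0272
```

```bash
python3 -c "
from h import *
st()"
```

```text
t 16.15 p [ 0.5262 -0.0105  0.1201] x [ 0.003 -0.02  -1.   ] z [ 1.    -0.006  0.003] q [-0.01   0.339  1.943 -0.027  0.857  0.013] F [-1.1 -1.   7.8] gap 0.0272
```

Request:
{"api": "drive_tool", "payload": {"gripper": [20,20,20,20,20,20,20,20,20,20], "linear": [[0,0,0.2],[0,0,0.4],[0,0,0.7],[0,0,1],[0,0,1],[0,0,1],[0.4,0,1],[0.7,0,1],[0.7,0,1],[0.7,0,1]], "roll": [0,0,0,0,0,0,0,0,0,0]}}

```text
time: 17.15
tool_pos: [0.625, -0.0105, 0.4531]
tool_rot: [-0.005, 0.707, -0.009, 0.707]
contact_force: [1.2, 0.2, -2.5]
finger_gap: 0.0275
```

```bash
python3 -c "
from h import *
st();save('side','s2',s=1.5)"
```

```text
t 17.15 p [ 0.625  -0.0105  0.4531] x [ 0.001 -0.02  -1.   ] z [ 1.    -0.006  0.001] q [-0.008  0.23   1.326 -0.02   1.584 -0.003] F [ 1.2  0.2 -2.5] gap 0.0275
```

View pics/s2.png

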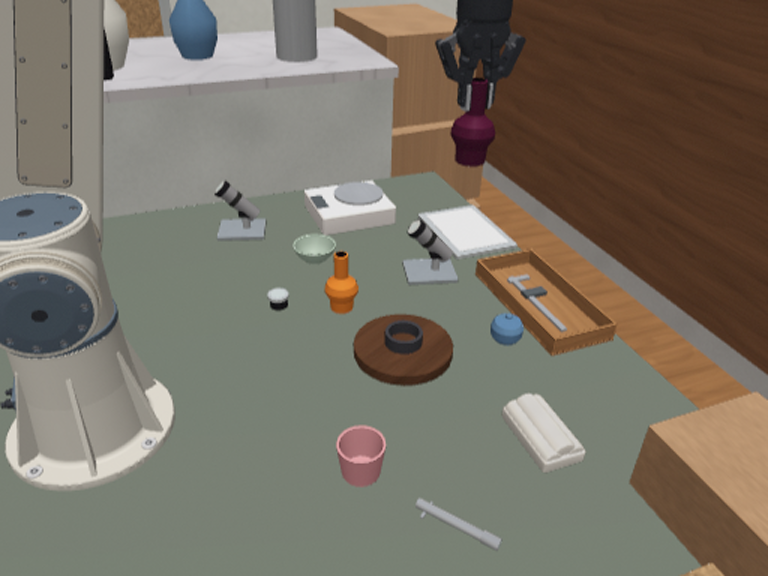

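Request:
{"api": "drive_tool", "payload": {"gripper": [20,20,20,20,20,20,20,20,20,20], "linear": [[1,0,0.75],[1,0,0.75],[1,0,0.75],[1,0,0.75],[1,0,0.75],[1,0,0.75],[1,0,0.75],[1,0,0.75],[1,0,0.75],[1,0,0.75]], "roll": [0,0,0,0,0,0,0,0,0,0]}}

```text
time: 18.2
tool_pos: [0.8654, -0.0103, 0.626]
tool_rot: [-0.006, 0.661, -0.009, 0.75]
contact_force: [-0.5, 0.0, -2.8]
finger_gap: 0.0276
```

```bash
python3 -c "
from h import *
st()"
```

```text
t 18.2 p [ 0.8654 -0.0103  0.626 ] x [ 0.126 -0.023 -0.992] z [ 0.992 -0.003  0.126] q [-0.005  0.804  0.058 -0.026  2.153 -0.016] F [-0.5  0.  -2.8] gap 0.0276
```

Request:
{"api": "drive_tool", "payload": {"gripper": [20,20,20,20,20,20,20,20,20,20], "linear": [[1,0,0.75],[1,0,0.75],[1,0,0.75],[1,0,0.75],[1,0,0.75],[1,0,0.75],[1,0,0.75],[1,0,0.75],[1,0,0.75],[1,0,0.75]], "roll": [0,0,0,0,0,0,0,0,0,0]}}

```text
time: 19.2
tool_pos: [0.9631, -0.0098, 0.6705]
tool_rot: [-0.009, 0.529, -0.01, 0.849]
contact_force: [0.1, 0.7, -2.4]
finger_gap: 0.0277
```

```bash
python3 -c "
from h import *
st()"
```

```text
t 19.2 p [ 0.9631 -0.0098  0.6705] x [ 0.441 -0.027 -0.897] z [0.898 0.005 0.441] q [-0.003  0.789  0.058 -0.026  1.838 -0.015] F [ 0.1  0.7 -2.4] gap 0.0277
```

Request:
{"api": "drive_tool", "payload": {"gripper": [20,20,20,20,20,20,20,20,20,20], "linear": [[1,0,0.75],[1,0,0.75],[1,0,0.75],[1,0,0.75],[1,0,0.75],[1,0,0.75],[1,0,0.75],[1,0,0.75],[1,0,0.75],[1,0,0.75]], "roll": [0,0,0,0,0,0,0,0,0,0]}}

```text
time: 20.2
tool_pos: [1.0693, -0.0097, 0.727]
tool_rot: [-0.012, 0.375, -0.01, 0.927]
contact_force: [-0.2, -0.3, -3.2]
finger_gap: 0.0272
```

```bash
python3 -c "
from h import *
st()"
```

```text
t 20.2 p [ 1.0693 -0.0097  0.727 ] x [ 0.719 -0.027 -0.694] z [0.695 0.015 0.719] q [-0.002  0.805  0.058 -0.026  1.476 -0.014] F [-0.2 -0.3 -3.2] gap 0.0272
```

Request:
{"api": "drive_tool", "payload": {"gripper": [20,20,20,20,20,20,20,20,20,20], "linear": [[-0.95,0.47,-0.55],[-0.95,0.47,-0.55],[-0.95,0.47,-0.55],[-0.95,0.47,-0.55],[-0.95,0.47,-0.55],[-0.95,0.47,-0.55],[-0.95,0.47,-0.55],[-0.95,0.47,-0.55],[-0.95,0.47,-0.55],[-0.95,0.47,-0.55]], "roll": [-0.13,-0.13,-0.13,-0.13,-0.13,-0.13,-0.13,-0.13,-0.13,-0.13]}}

```text
time: 21.2
tool_pos: [0.7365, 0.1592, 0.5362]
tool_rot: [0.022, 0.374, -0.086, 0.923]
contact_force: [-0.2, 1.2, -3.2]
finger_gap: 0.0273
```

```bash
python3 -c "
from h import *
st()"
```

```text
t 21.2 p [0.7365 0.1592 0.5362] x [ 0.705 -0.142 -0.695] z [ 0.687 -0.104  0.719] q [ 0.395  0.082  1.544 -0.547  0.885  0.773] F [-0.2  1.2 -3.2] gap 0.0273
```

Request:
{"api": "drive_tool", "payload": {"gripper": [20,20,20,20,20,20,20,20,20,20], "linear": [[-0.85,0.43,-0.63],[-0.85,0.43,-0.63],[-0.85,0.43,-0.63],[-0.85,0.43,-0.63],[-0.85,0.43,-0.63],[-0.85,0.43,-0.63],[-0.85,0.43,-0.63],[0.05,0,-0.5],[0.05,0,-0.5],[0.05,0,-0.5]], "roll": [-0.05,-0.05,-0.05,-0.04,0,0,0,0,0,0]}}

```text
time: 22.2
tool_pos: [0.5064, 0.2811, 0.2991]
tool_rot: [0.028, 0.375, -0.096, 0.921]
contact_force: [1.0, -0.0, -2.7]
finger_gap: 0.0272
```

```bash
python3 - <<'E'
from h import *
s,R=st()
d=save('side','s3'); t=save('top','t3')
a=d["image"][105:225,200:320]; b=t["image"][90:210,150:270]
cv2.imwrite('pics/st3.png',np.hstack([cv2.resize(x,(400,400),interpolation=3) for x in(a,b)]))
E
```

```text
t 22.2 p [0.5064 0.2811 0.2991] x [ 0.7   -0.157 -0.697] z [ 0.686 -0.123  0.717] q [ 0.895  0.086  2.071 -1.008  0.866  1.727] F [ 1.  -0.  -2.7] gap 0.0272
```

View pics/st3.png

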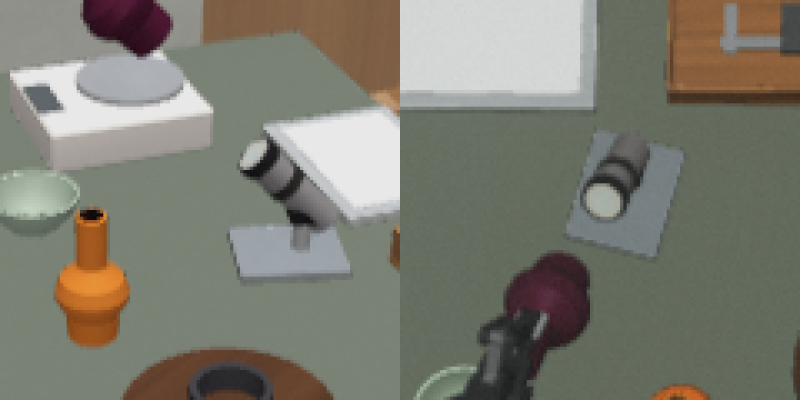

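Request:
{"api": "drive_tool", "payload": {"gripper": [20,20,20,20,20,20,20,20,20,20], "linear": [[0.14,-0.05,-0.38],[0.14,-0.05,-0.38],[0.14,-0.04,-0.38],[0,0,0],[0,0,0],[0,0,0],[0,0,0],[0,0,0],[0,0,0],[0,0,0]], "roll": [0,0,0,0,0,0,0,0,0,0]}}

```text
time: 23.3
tool_pos: [0.5228, 0.2733, 0.252]
tool_rot: [0.025, 0.376, -0.098, 0.921]
contact_force: [0.1, 0.2, -3.1]
finger_gap: 0.0277
```

```bash
python3 - <<'E'
from h import *
s,R=st(); p=s["tool_pos"]; x=R[:,0]
L=np.array([.657,.245,.118]); y=np.radians(-12.9); c,sn=np.cos(y),np.sin(y); n=np.array([-c,-sn,1])/np.sqrt(2)
foot=p+.082*x; print("foot",foot,"rel along",(foot-L)@n,"off",(foot-L)-((foot-L)@n)*n,"ang",np.degrees(np.arccos(-x@n)))
o=[]
def circ(C,a,r):
    u=np.cross(a,[0,0,1.]);u/=np.linalg.norm(u);w=np.cross(a,u)
    return [C+r*(np.cos(k)*u+np.sin(k)*w) for k in np.linspace(0,2*np.pi,40)]
for nm,(a,b) in (('side',(210,110)),('top',(160,100))):
    d=save(nm,nm+'4'); im=cv2.resize(d["image"][b:b+100,a:a+100],(400,400),interpolation=3)
    for C,ax,r,col in((L,n,.021,(0,255,0)),(foot,x,.023,(255,255,0)),(foot-.048*x,x,.034,(0,255,255))):
        pts=np.array([(proj(d,q)-[a,b]+.5)*4-.5 for q in circ(C,ax,r)]).round().astype(int)
        cv2.polylines(im,[pts],True,col,1)
    o.append(im)
cv2.imwrite('pics/st4.png',np.hstack(o))
E
```

```text
t 23.3 p [0.5228 0.2733 0.252 ] x [ 0.698 -0.162 -0.698] z [ 0.688 -0.12   0.716] q [ 0.856  0.166  2.104 -1.105  0.787  1.835] F [ 0.1  0.2 -3.1] gap 0.0277
foot [0.58004117 0.25996391 0.1947956 ] rel along 0.10970958460596435 off [-0.00134038 -0.00235503 -0.00078079] ang 0.762624346141823
```

View pics/st4.png

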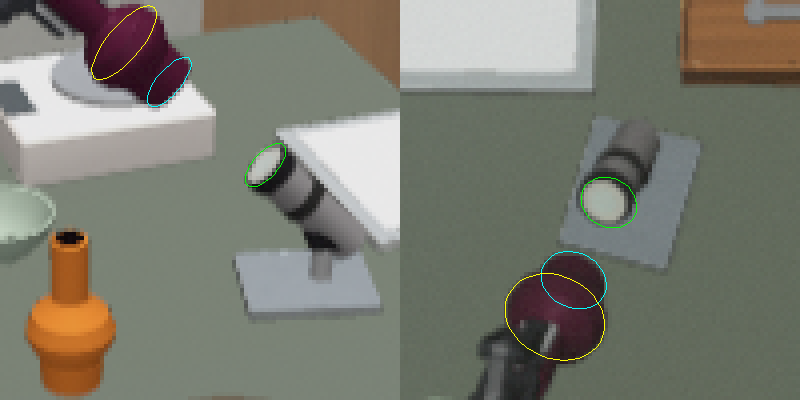

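Request:
{"api": "drive_tool", "payload": {"gripper": [20,20,20,20,20,20,20,20,20,20], "linear": [[0.03,0.06,0.02],[0,0,0],[0,0,0],[0,0,0],[0,0,0],[0,0,0],[0,0,0],[0,0,0],[0,0,0],[0,0,0]], "roll": [0,0,0,0,0,0,0,0,0,0]}}

```text
time: 24.4
tool_pos: [0.524, 0.2756, 0.2527]
tool_rot: [0.025, 0.376, -0.098, 0.921]
contact_force: [0.1, 0.5, -2.5]
finger_gap: 0.0276
```

```bash
python3 - <<'E'
from h import *
s,R=st(); x=R[:,0]; L=np.array([.657,.245,.118]); y=np.radians(-12.9); n=np.array([-np.cos(y),-np.sin(y),1])/np.sqrt(2)
f=s["tool_pos"]+.082*x-L; print(f@n,f-(f@n)*n,np.degrees(np.arccos(-x@n)),np.abs(s["qvel"]).max())
print(sign_off())
E
```

```text
t 24.4 p [0.524  0.2756 0.2527] x [ 0.698 -0.163 -0.698] z [ 0.688 -0.12   0.716] q [ 0.857  0.169  2.099 -1.102  0.79   1.832] F [ 0.1  0.5 -2.5] gap 0.0276
0.10968804638720438 [-1.53471321e-04 -8.30877935e-05 -1.31048528e-04] 0.7611532998864763 0.0010007989279764856
the job is handed in; nothing more can be done
None
```

The plum vase is held still in front of the right-hand inspection camera, its foot facing the lens. I handed the job in at 24.4 s.

**What I did:** I gripped the neck at 27 N and drew the vase straight up out of the collar. The moves only allow shifts and a turn about the vertical. To tip the vase, I pushed the arm past its reach limit, which tilted the tool to about 46°. I then turned it and brought it to the lens.

**Last checks:** All of these use my image-based estimate of the lens position.
- **Distance:** the foot is 109.7 mm from the lens.
- **Centring:** it is less than 1 mm off centre by calculation. The lens and camera calibration are only good to about 2–3 mm.
- **Angle:** it is about 0.8° from square, assuming the vase sits in line with the gripper.
- **Steadiness:** joint speeds were near zero, and the force on the tool was about 2.5 N, the vase's own weight.
- **Pictures:** just before a final 2–3 mm nudge, the outlines drawn for the foot, belly and lens matched the side and top pictures. I took no new picture after the nudge.

**What disagreed or went wrong:**
- My first reading of the lens position from the side picture alone was about 10 mm off in y from the top picture. The later overlay matched both views.
- As the fingers closed, the tool showed about 8 N of upward force, possibly the fingertips against the vase's shoulder. It was gone after the lift.
- I spent about 11 s on trial tilts with the empty gripper before grasping, partly because the first way I tried to undo the tilt made it worse.

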